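Free the index sled of a joinery jig

ROBOT

A 6-joint arm with a two-finger parallel gripper is mounted at the origin on the work surface. World frame = base frame: x ahead of the robot, y to its left, z up, the work surface at z = 0. Lengths are in mm, angles in degrees, forces in N, time in s.
With the tool pointing down it reaches from about 300 to 850 mm from the base axis. Payload 4.2 kg.
Tool frame: the origin (TCP) lies between the finger pads; the fingertips stand ahead of it and the grasp point (between the pads) lies 8 mm behind it (env.tip_reach is the x of the fingertips in the tool frame, in mm); x points along the fingers, y is the direction in which the jaws open and shut, and the axes are right-handed (so a half turn about x gives the same grasp; the last joint's range is limited). The gripper opens to 91 mm and grips with 3 to 60 N. Pads are 32 mm wide; open, the fingers measure 118 mm over their backs; the gripper's body (76 mm by 178 mm) begins 60 mm behind the grasp point.
Start: joints at [66.177, 18.312, 89.639, -0, 72.044, -1.146], TCP at [221.693, 530.561, 224.976] pointing down, gripper open.
Joint ranges: [-177.97, 177.97], [-48.28, 115.42], [12.27, 149.76], [-77.06, 257.06], [2.81, 150.46], [-146.56, 146.56]. Speed limits (degrees/s): [147.25, 147.25, 180, 180, 180, 180].

INTERFACE

Orientations are given as [roll, pitch, yaw] about the fixed x, y, z axes, in that order (R = Rz(yaw) Ry(pitch) Rx(roll)).
In Python, from workcell import env, cams gives the robot as it stands.
- The arm moves only by the tool arm_command, never from a script. Its argument "deltas" is a list of rows, each a list of 3 entries, a list of its own where there are three numbers: the opening, from 0 (shut) to 1 (fully open), then the shift along the world's x, y, z in mm, then the turn about the world's z in rad. A call has 1 to 20 rows; each row is the pose to reach, as a shift and turn from the pose commanded when the call began; what a row does not reach only later rows make up. A row lasts 1/10 s, in which the tool goes at most 50 mm and 8.59 degrees, less where a joint would pass 70% of its speed; a pose out of reach is approached as far as the arm can. A call with a gripper value outside its range is refused whole. The fingers move at their own pace and stop on an object; "grip_force" is the grip in N (left out, the last holds). Time passes only in rows, so rows that repeat a pose let the fingers close. It gives the time, the measured TCP pose, the force and the opening at its end, in the units of the state.
- env.state(): the state, without advancing time (a new reading comes with each control period).
- cams.grab_frame(name): name is "side" or "top" or "wrist"; returns a dict with "img" (420x560x3 uint8, red, green, blue), "K" (3x3 intrinsics, pixels), "rvec" (rotation vector, rad) and "tvec" (3), from world to camera coordinates, as OpenCV has them. Camera axes: x right, y down, z forward; pixel columns grow to the right and rows downward; lengths in mm; the calibration is good to about 2 mm. A picture is of the moment at which its call begins. There is no depth.
- env.job_done(): hands the job in, once; it reports no verdict.
Trained networks look in a picture, given as the dict that the camera call returned (one of the last four; its "shot" number tells which), for a name from the list of things; names that differ only in an ending like _2 or _b are one class to them, and where a whole thing is asked for, a point or a joint stands for the part that bears it (a point fixed in the world has none). Each returns a list of dicts, best first, with "conf" (0 to 1); they miss things now and then, are a little off and sometimes report something else, mostly with a low value. They report only what shows in the picture. A call takes as long as a camera call.
- cams.silhouettes(picture, name): "region" (420x560 bool, what is visible of it) and "centre" ([column, row] in pixels, amid what is visible of it).
The state is a dict: "time_s": time; "qpos": joint angles; "qvel": joint speeds; "effort": joint torques, N m; "ee_pos": TCP position; "ee_rot": TCP orientation; "force": force on the tool from outside, world axes, zero at the start; "torque": the same for the moment, N m; "gripper_width": finger opening in mm.
Only numpy, scipy, OpenCV 4.12 (cv2) and the standard library are available. Lean on these libraries where they do the work, as an engineer would, in place of code of your own. Each camera call takes 0.05 s, during which the arm holds its last target.

TASK

On the joinery jig, first swing the small black-knobbed hold-down lever on the green head fully up, so that the rubber foot lifts off the wooden rail, and leave it up. Then grip the red knob of the index plunger, pull it straight up as far as it goes so that the pin is clear of its hole in the sled, and finish while still holding it pulled back; do not pull the plunger before the lever is up. Leave the rail and the glue bottle, mallet and tape measure where they are.

Things in the scene. Friction and masses are not known exactly. Their poses are not given: they have to be found in the camera images.
- jig: Fixed jig: grey base 300 x 340 x 20 mm; aluminium sled on it (top 45 mm up) with a row of dark holes along y at x = -55 mm; green column (x = 98 to 142 mm, 185 mm high) with a 46 mm wide green head arm reaching forward to x = -7 mm, from 115 to 160 mm up. Origin: centre of the base underside, at table level. x: towards the column, away from the robot (yaw up to 0.35 rad); y left; z up.
- lever (a joint): Hold-down lever on top of the head: 0 = fully down (foot presses the rail), grows as the knob is swung up and back, 1.25 rad = end stop (nearly upright). Starts at 0 to 0.1. Stiff hinge (about 0.07 N m, 1 N at the knob): it stays where it is left. The hinge axis is parallel to the jig's y. The foot rises with it by 9 mm per rad.
- lever_knob (a point): Centre of the black barrel knob, 20 mm in diameter and 26 mm long across the lever (along the jig's y), at the end of the lever's 10 mm round steel bar, 88 mm from the hinge axis. At joint value q it lies 88*cos(0.17+q) mm in front of (jig -x) and 88*sin(0.17+q) mm above the hinge.
- lever_hinge (a point): Centre of the lever's hinge, fixed on the jig at x = +55 mm, y = 0, 177 mm above the table; the steel ears beside it stand 40 mm apart over their outsides and 187 mm high.
- index_unit: Fixed plunger unit: dark steel foot (44 mm wide, x = -70 to -34 mm), 32 mm wide arm over the sled (top 67 mm up), upright brass barrel of 22 mm diameter up to 90 mm, red sprung plunger. Origin: on the pin axis at table level; axes parallel to the jig. It sits at jig x = -55 mm, y = +95 or -95 mm; the other place has a plain stop block without a knob.
- plunger_knob (a point): Centre of the plunger's red knob, an upright cylinder of 27 mm diameter and 28 mm height; with the pin seated its centre is 106 mm above the table and its underside 2 mm over the barrel. Rises with the plunger.
- plunger (a joint): Travel of the plunger straight up, m: 0 = pin seated 12 mm deep in its hole, 0.018 = end stop, fully pulled. The spring needs about 6 N at first and 12 N at full travel, and pulls the pin back if let go.
- rail: Loose wooden rail 38 x 360 x 30 mm, long along the jig's y, lying on the sled under the foot, its top 75 mm above the table. Origin: centre of its underside. Leave it.
- glue: White glue bottle with orange cap, 54 mm diameter, 150 mm high, standing left of the jig. Origin: centre of its underside. Leave it.
- mallet: Wooden mallet lying right of the jig: head 60 x 110 x 60 mm centred at x = +90 mm, round handle 26 mm thick to x = -140 mm. Origin: underside, on the long axis. Leave it.
- tape: Yellow round tape measure, 60 mm diameter, 32 mm high, lying left of the jig. Origin: centre of its underside. Leave it.

How it is judged (in metres and radians):
On the way, in this order (a step that is already met when the one before it is completed fails the run):
1. the lever is swung up while the pin is still seated (value of joint lever above 1 rad and value of joint plunger below 0.004 m), for 0.2 s.
2. the plunger is pulled fully back with the lever up (value of joint lever above 1 rad and value of joint plunger above 0.0155 m), for 0.2 s.
At the end, for the whole second after the job is handed in: The lever is up (above 1.0 rad of 1.25) and the plunger is held by the fingers at more than 15.5 mm of its 18 mm travel through the last second; the rail has moved less than 20 mm, the bottle, mallet and tape less than 30 mm (all of step 2 and contact force between the fingers and index_unit above 2 N and distance of rail from where it was at the start of the episode below 0.02 m and distance of each of glue, mallet, tape from where it was at the start of the episode below 0.03 m); the arm keeps its last pose, push and grip.
It fails at once if the plunger is pulled (over 6 mm) before the lever is up (0.9 rad) (value of joint plunger above 0.006 m and value of joint lever below 0.9 rad).
It fails at once if the rail is shifted by more than 20 mm (distance of rail from where it was at the start of the episode above 0.02 m).
It fails at once if a bystander is moved by more than 30 mm (distance of any of glue, mallet, tape from where it was at the start of the episode above 0.03 m).
It also fails if it takes over 48 s, if anything falls off the work surface, if the arm or the gripper's body presses on something with over 40 N, if the wrist force passes 120 N, or if a joint passes its speed limit or range.

## Working session

There is one attempt and no reset: what is moved stays moved. The work goes in short steps, Python scripts to look and compute and a tool call to move; the robot and the scene stay as the last step left them, time stands still between calls to the robot, and variables do not carry over. Pictures are saved under pics/ and viewed, and the job is handed in when it is done.

Besides the shell and the picture viewer there is one more tool, called after "Call:" as name(argument=value, ...), one argument or row to a line, values as JSON. arm_command: Moves the arm, as the interface text tells. Its arguments: {"type":"object","properties":{"deltas":{"type":"array","items":{"type":"array"}},"grip_force":{"type":"number"}},"required":["deltas"]}

```bash
ls; mkdir -p pics
python3 - <<'E'
from workcell import env, cams
import cv2,numpy as np
print(env.state(), env.tip_reach)
for n in ["side","top","wrist"]:
    f=cams.grab_frame(n)
    cv2.imwrite(f"pics/{n}0.png",f["img"][:,:,::-1])
    print(n,f["K"].tolist(),np.array(f["rvec"]).tolist(),np.array(f["tvec"]).tolist())
    for o in ["lever_knob","plunger_knob","index_unit"]:
        for r in cams.silhouettes(f,o)[:2]: print(o,r["conf"],r["centre"],r["region"].sum())
E
```

```text
pics
{'time_s': 0.0, 'qpos': array([ 6.61770850e+01,  1.83520749e+01,  8.97083252e+01,  6.13837023e-04,
        7.20435600e+01, -1.14624183e+00]), 'qvel': array([-0.00674553, -0.02769871, -0.05500088,  0.065683  , -0.038121  ,
       -0.04280786]), 'effort': array([-1.02362553e-04, -4.12464809e+01, -2.31967485e+01,  7.27194850e-02,
        4.59026895e-02, -1.38185292e-04]), 'ee_pos': array([221.47702894, 530.09200657, 224.10291643]), 'ee_rot': array([ -91.46787582,   89.89603825, -114.14473879]), 'force': array([-0.01111159, -1.0537108 ,  0.86048226]), 'torque': array([ 0.02969351, -0.02422834,  0.00743046]), 'gripper_width': 91.26624646221977} 11.0
side [[506.9105258626128, 0.0, 280.11485709347676], [0.0, 506.9105258626128, 214.67404545614673], [0.0, 0.0, 1.0]] [2.2363078666851073, -0.2070387453134772, 0.08249448454652583] [-561.7037569854222, 198.01104766897075, 1271.5810504087124]
lever_knob 0.65 [292.0, 231.7] 260
plunger_knob 0.56 [292.0, 293.2] 159
index_unit 0.95 [280.7, 312.3] 960
top [[508.22482296228793, 0.0, 289.1115329740352], [0.0, 508.22482296228793, 197.18241981872947], [0.0, 0.0, 1.0]] [2.1705764116487596, -2.111657289350387, 0.13870811089022886] [34.11272686492937, 618.3145915236026, 1229.724832609444]
lever_knob 0.74 [267.8, 278.8] 509
lever_knob 0.57 [349.4, 197.1] 344
plunger_knob 0.5 [396.2, 216.5] 123
index_unit 0.6 [393.5, 234.5] 603
wrist [[334.41787419679116, 0.0, 284.5120862390129], [0.0, 334.41787419679116, 204.16177314456348], [0.0, 0.0, 1.0]] [-2.430290228576563, -1.6175463038174496, -0.20879499636605886] [-574.4174419740417, -28.380147438851434, 389.3822784434615]
```

View pics/side0.png

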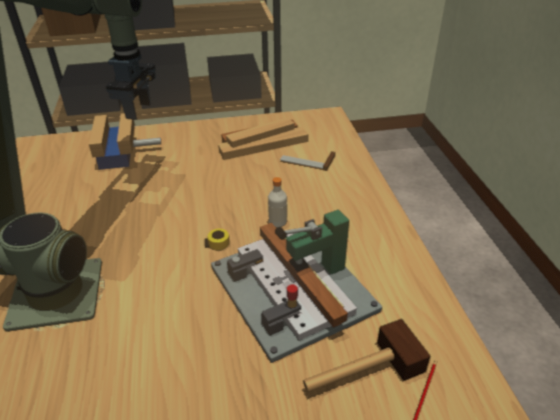

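View pics/top0.png

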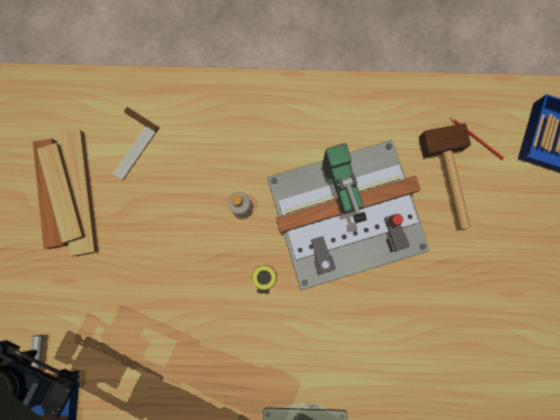

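View pics/wrist0.png

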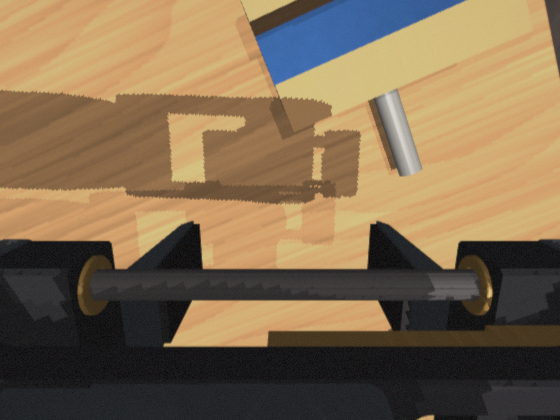

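Side/top show the plunger (red knob) at top (397,219), side (292,292), right of the jig (−y). The lever knob is at top (360,218), side (281,232). I'll enlarge the crops for precise fitting.

Run:
```python
import cv2
a=cv2.imread("pics/top0.png")[130:300,255:440]; cv2.imwrite("pics/topz.png",cv2.resize(a,None,fx=3.5/1.1*1.0,fy=3.5/1.1,interpolation=cv2.INTER_CUBIC))
a=cv2.imread("pics/side0.png")[200:360,200:390]; cv2.imwrite("pics/sidez.png",cv2.resize(a,None,fx=3.5,fy=3.5,interpolation=cv2.INTER_CUBIC))
```

```text
(no output)
```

View pics/topz.png

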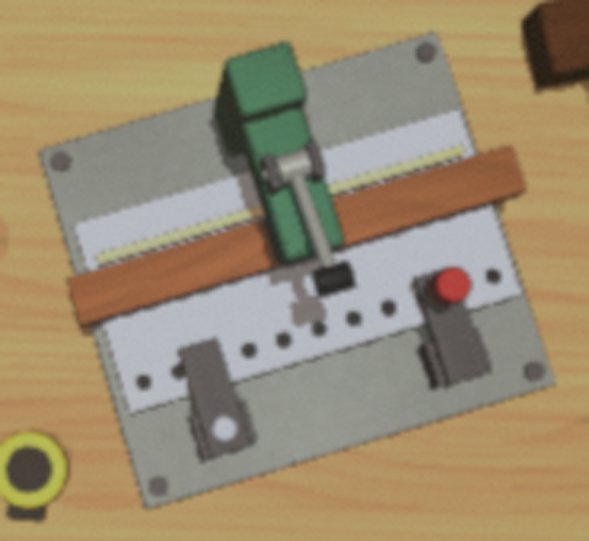

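View pics/sidez.png

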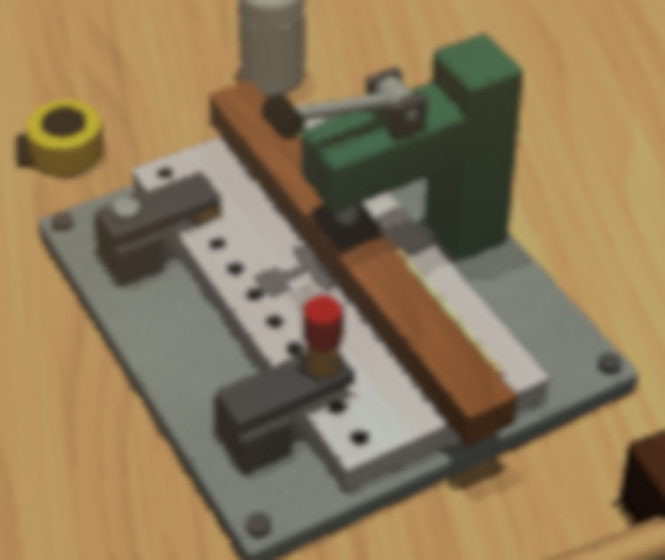

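```bash
cat > h.py <<'E'
import numpy as np,cv2
from scipy.optimize import least_squares
K={"top":[508.225,289.112,197.182],"side":[506.911,280.115,214.674]}
RV={"top":[2.1705764116487596,-2.111657289350387,0.13870811089022886],"side":[2.2363078666851073,-0.2070387453134772,0.08249448454652583]}
TV={"top":[34.11272686492937,618.3145915236026,1229.724832609444],"side":[-561.7037569854222,198.01104766897075,1271.5810504087124]}
def proj(c,P):
    k=K[c];Km=np.array([[k[0],0,k[1]],[0,k[0],k[2]],[0,0,1.]])
    return cv2.projectPoints(np.array(P,float).reshape(-1,3),np.array(RV[c]),np.array(TV[c]),Km,None)[0].reshape(-1,2)
def j2w(p,P):
    P=np.array(P,float).reshape(-1,3);c,s=np.cos(p[2]),np.sin(p[2])
    return np.c_[p[0]+c*P[:,0]-s*P[:,1],p[1]+s*P[:,0]+c*P[:,1],P[:,2]]
E
python3 - <<'E'
from h import *
t=lambda u,v:(255+u/3.1818,130+v/3.1818); s=lambda u,v:(200+u/3.5,200+v/3.5)
def lev(q): return [55-88*np.cos(.17+q),0,177+88*np.sin(.17+q)]
T=[((150,170,20),(40,150)),((150,-170,20),(437,33)),((-150,-170,20),(555,382)),((-150,170,20),(148,508)),((-55,-95,120),(453,284))]
S=[((-150,170,20),(38,225)),((-150,-170,20),(248,551)),((150,-170,20),(637,375)),((-55,-95,120),(324,310))]
TP=np.array([t(*b) for a,b in T]+[t(333,278)]);SP=np.array([s(*b) for a,b in S]+[s(281,115)])
def f(p):
    a=j2w(p,[a for a,b in T]+[lev(p[3])]);b=j2w(p,[a for a,b in S]+[lev(p[3])])
    return np.r_[(proj("top",a)-TP).ravel(),(proj("side",b)-SP).ravel()]
r=least_squares(f,[600,-60,.25,.05],loss="soft_l1")
print(r.x,r.fun.reshape(-1,2).round(1).tolist())
p=r.x
for n,P in dict(knob=lev(p[3]),knobup=lev(1.25),hinge=[55,0,177],pl=[-55,-95,106]).items(): print(n,j2w(p,P).round(1))
E
```

```text
[ 5.83659395e+02 -9.75846083e+01  3.21713044e-01 -1.24826384e+01] [[-1.1, -0.4], [-0.1, -1.2], [0.8, 0.4], [-0.9, 0.5], [0.3, -0.2], [0.3, -0.2], [-1.1, -1.4], [-0.2, 1.8], [0.8, -0.3], [-0.7, 0.0], [0.3, 0.2]]
knob [[ 555.  -107.1  199.1]]
knobup [[623.3 -84.4 264. ]]
hinge [[635.8 -80.2 177. ]]
pl [[ 561.5 -205.1  106. ]]
```

Run:
```python
from workcell import env
import numpy as np
from scipy.spatial.transform import Rotation as R
s=env.state(); M=R.from_euler("xyz",s["ee_rot"],degrees=True).as_matrix()
print(M.round(3)); a=np.degrees(np.arctan2(M[1,1],M[0,1])); print(a, (18.43+90-a+90)%180-90, np.radians((18.43+90-a+90)%180-90))
print(s["time_s"])
```

```text
[[ 0.     0.386  0.923]
 [ 0.     0.923 -0.386]
 [-1.     0.     0.   ]]
67.32286445755808 41.10713554244194 0.7174548612791971
0.6
```

Call:
arm_command(
  deltas=[
    [1,[0,0,40],-0.12],
    [1,[20,-38,65],-0.26],
    [1,[40,-76,65],-0.4],
    [1,[60,-114,65],-0.54],
    [1,[80,-152,65],-0.68],
    [1,[100,-190,65],-0.82],
    [1,[120,-230,65],-0.96],
    [1,[142,-270,65],-1.1],
    [1,[164,-312,65],-1.24],
    [1,[186,-354,65],-1.38],
    [1,[208,-396,65],-1.52],
    [1,[230,-438,65],-1.66],
    [1,[252,-480,65],-1.8],
    [1,[274,-522,65],-1.94],
    [1,[294,-562,65],-2.08],
    [1,[314,-600,65],-2.22],
    [1,[333.3,-637.6,65],-2.36],
    [1,[333.3,-637.6,65],-2.424],
    [1,[333.3,-637.6,65],-2.424],
    [1,[333.3,-637.6,65],-2.424],
  ],
  grip_force=15,
)

```text
time_s: 2.6
ee_pos: [554.7, -106.7, 289.9]
ee_rot: [-57.3, 90.0, 141.2]
force: [0.4, 0.9, 0.2]
gripper_width: 90.9
```

Run:
```python
from workcell import env, cams
import cv2,numpy as np
from scipy.spatial.transform import Rotation as R
s=env.state(); M=R.from_euler("xyz",s["ee_rot"],degrees=True).as_matrix();print(s["ee_pos"],s["qpos"].round(1),M[:,1])
f=cams.grab_frame("wrist"); cv2.imwrite("pics/w1.png",f["img"][:,:,::-1])
R_=np.array(f["rvec"]);
P=np.array([[555,-107.1,199.1],[561.5,-205.1,120],[635.8,-80.2,177]],float)
print(cv2.projectPoints(P,R_,np.array(f["tvec"]),np.array(f["K"]),None)[0].reshape(-1,2))
```

```text
[ 554.74818183 -106.74078127  289.93520164] [-12.1  15.5  84.3   0.   80.2  59.4] [ 3.17780289e-01 -9.48164322e-01 -3.26257740e-04]
[[284.58361195 211.26825447]
 [377.39707425 213.39409704]
 [284.72904453  97.6616914 ]]
```

View pics/w1.png

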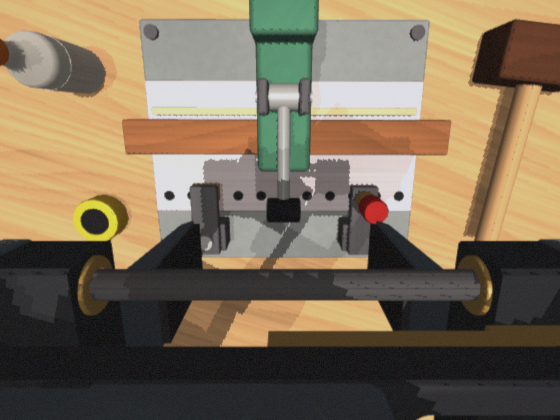

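The wrist view shows the lever knob at (284,210) against a predicted (285,211), and the jaws aligned with the jig. I'll descend and grip.

Call:
arm_command(
  deltas=[
    [1,[0,0,-30],0],
    [1,[0,0,-60],0],
    [1,[0,0,-85],0],
    [1,[0,0,-98],0],
    [1,[0,0,-98],0],
    [0,[0,0,-98],0],
    [0,[0,0,-98],0],
    [0,[0,0,-98],0],
    [0,[0,0,-98],0],
    [0,[0,0,-98],0],
    [0,[0,0,-98],0],
    [0,[0,0,-98],0],
    [0,[0,0,-98],0],
  ],
  grip_force=12,
)

```text
time_s: 3.95
ee_pos: [555.0, -107.1, 191.9]
ee_rot: [32.6, 90.0, -129.0]
force: [-0.9, -0.2, 0.1]
gripper_width: 29.9
```

Run:
```python
from workcell import env, cams
import cv2,numpy as np
for n in ["wrist","side"]:
    f=cams.grab_frame(n); im=f["img"][:,:,::-1]
    if n=="side": im=cv2.resize(im[150:350,190:390],None,fx=3,fy=3,interpolation=cv2.INTER_CUBIC)
    cv2.imwrite(f"pics/{n}2.png",im)
q0=.084;c,s=np.cos(.3217),np.sin(.3217)
for q in np.arange(.084,1.36,.07):
    d=88*(np.cos(.17+q0)-np.cos(.17+q)); print(round(q,2),[round(d*c,1),round(d*s,1),round(88*(np.sin(.17+q)-np.sin(.17+q0)),1)])
```

```text
0.08 [np.float64(0.0), np.float64(0.0), np.float64(0.0)]
0.15 [np.float64(1.7), np.float64(0.6), np.float64(5.9)]
0.22 [np.float64(3.7), np.float64(1.2), np.float64(11.7)]
0.29 [np.float64(6.1), np.float64(2.0), np.float64(17.3)]
0.36 [np.float64(8.9), np.float64(3.0), np.float64(22.7)]
0.43 [np.float64(12.1), np.float64(4.0), np.float64(27.9)]
0.5 [np.float64(15.6), np.float64(5.2), np.float64(32.8)]
0.57 [np.float64(19.4), np.float64(6.5), np.float64(37.5)]
0.64 [np.float64(23.5), np.float64(7.8), np.float64(41.9)]
0.71 [np.float64(27.9), np.float64(9.3), np.float64(45.9)]
0.78 [np.float64(32.5), np.float64(10.8), np.float64(49.7)]
0.85 [np.float64(37.4), np.float64(12.5), np.float64(53.1)]
0.92 [np.float64(42.5), np.float64(14.2), np.float64(56.1)]
0.99 [np.float64(47.8), np.float64(15.9), np.float64(58.7)]
1.06 [np.float64(53.2), np.float64(17.7), np.float64(60.9)]
1.13 [np.float64(58.8), np.float64(19.6), np.float64(62.8)]
1.2 [np.float64(64.5), np.float64(21.5), np.float64(64.2)]
1.27 [np.float64(70.2), np.float64(23.4), np.float64(65.2)]
1.34 [np.float64(76.1), np.float64(25.4), np.float64(65.7)]
```

View pics/wrist2.png

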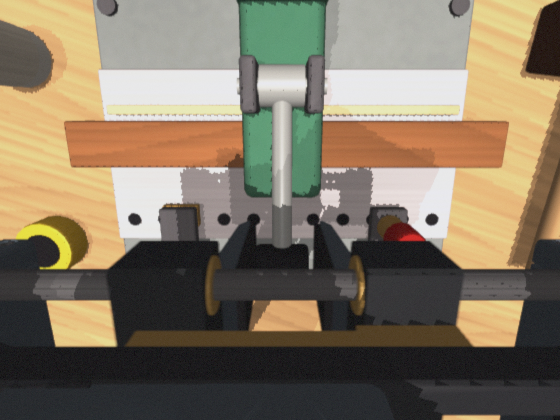

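View pics/side2.png

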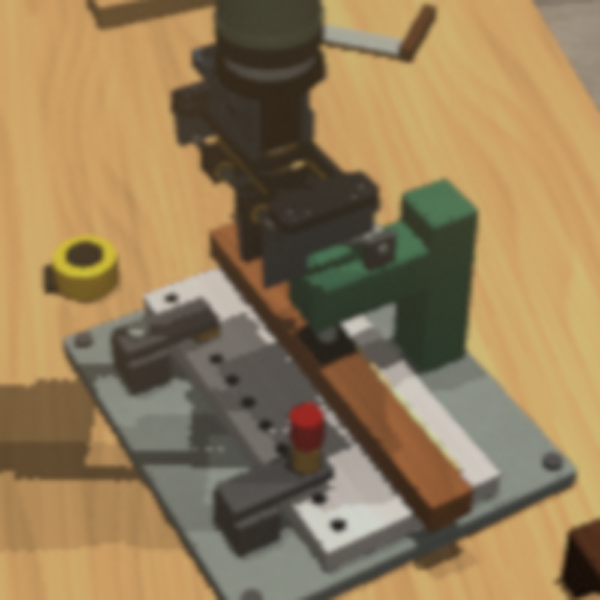

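The knob sits between the fingers, with the bar at column 283 in the wrist view. I'll finish closing and check.

Call:
arm_command(
  deltas=[
    [0,[0,0,0],0],
    [0,[0,0,0],0],
    [0,[0,0,0],0],
    [0,[0,0,0],0],
  ],
  grip_force=12,
)

```text
time_s: 4.45
ee_pos: [554.5, -105.9, 191.8]
ee_rot: [-77.2, 89.9, 121.2]
force: [-1.9, 6.0, 0.6]
gripper_width: 25.7
```

Call:
arm_command(
  deltas=[
    [0,[-0.4,1.2,0],0],
    [0,[1.7,1.8,5.9],0],
    [0,[3.3,2.4,11.7],0],
    [0,[5.7,3.2,17.3],0],
    [0,[8.5,4.2,22.7],0],
    [0,[11.7,5.2,27.9],0],
    [0,[15.2,6.4,32.8],0],
    [0,[19,7.7,37.5],0],
    [0,[23,9,41.9],0],
    [0,[27.5,10.5,45.9],0],
    [0,[32,12,49.7],0],
    [0,[37,13.7,53.1],0],
    [0,[42,15.4,56.1],0],
    [0,[47.4,17.1,58.7],0],
    [0,[47.4,17.1,58.7],0],
  ],
  grip_force=12,
)

```text
time_s: 5.95
ee_pos: [603.7, -89.4, 252.1]
ee_rot: [167.9, 89.8, 6.4]
force: [-4.7, 3.2, 5.1]
gripper_width: 26.1
```

Call:
arm_command(
  deltas=[
    [0,[5.4,1.5,2.2],0],
    [0,[11,3.3,4.1],0],
    [0,[17,5.2,5.5],0],
    [0,[22,6.9,6.2],0],
    [0,[23,7.2,6.3],0],
    [0,[23,7.2,6.3],0],
    [0,[23,7.2,6.3],0],
  ],
  grip_force=12,
)

```text
time_s: 6.65
ee_pos: [626.3, -81.9, 258.5]
ee_rot: [180.0, 89.8, 18.4]
force: [-3.3, 3.6, 6.0]
gripper_width: 25.8
```

Run:
```python
from workcell import env, cams
import cv2,numpy as np
for n in ["wrist","side"]:
    f=cams.grab_frame(n); im=f["img"][:,:,::-1]
    if n=="side": im=cv2.resize(im[150:350,190:390],None,fx=3,fy=3,interpolation=cv2.INTER_CUBIC)
    cv2.imwrite(f"pics/{n}3.png",im)
```

```text
(no output)
```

View pics/wrist3.png

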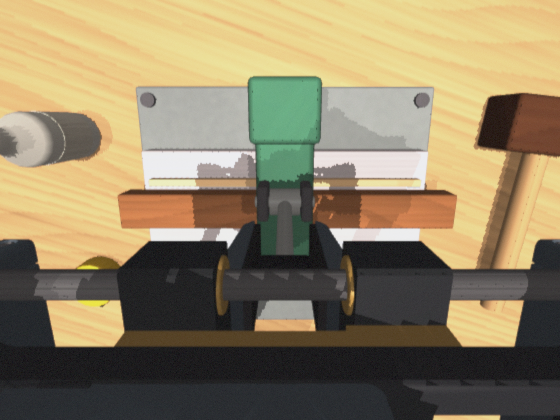

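View pics/side3.png

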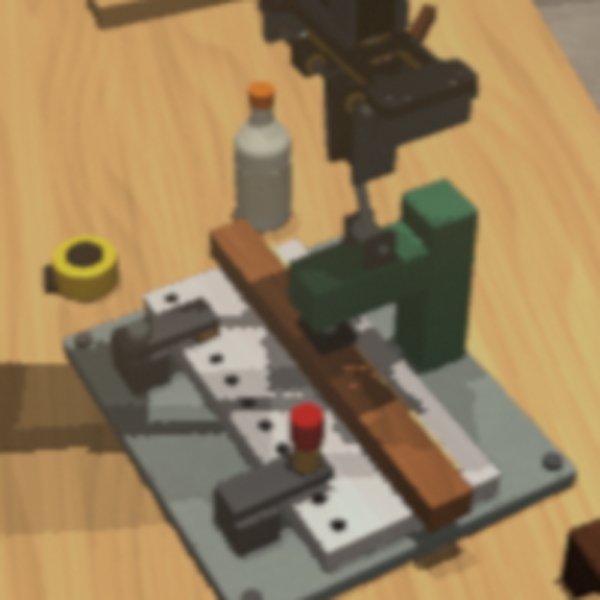

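Call:
arm_command(
  deltas=[
    [0.7,[0,0,0],0],
    [0.7,[0,0,0],0],
    [0.7,[0,0,0],0],
    [0.7,[0,0,0],0],
    [0.7,[0,0,0],0],
    [0.7,[0,0,15],0],
    [0.8,[0,0,40],0],
    [0.9,[-10,-20,50],0],
    [1,[-26,-50,50],0],
    [1,[-42,-80,50],0],
    [1,[-55,-105,50],0],
    [1,[-64.5,-124,45],0],
    [1,[-64.5,-124,10],0],
    [1,[-64.5,-124,-25],0],
    [1,[-64.5,-124,-55],0],
    [1,[-64.5,-124,-55],0],
    [1,[-64.5,-124,-55],0],
  ],
)

```text
time_s: 8.45
ee_pos: [561.3, -206.9, 202.5]
ee_rot: [124.5, 90.0, -37.0]
force: [0.3, 0.3, 1.1]
gripper_width: 91.4
```

Run:
```python
from workcell import env, cams
import cv2,numpy as np
print(env.state()["ee_pos"])
P=np.array([[561.5,-205.1,120],[561.5,-205.1,92],[623.3,-84.4,264]],float)
for n in ["wrist","top","side"]:
    f=cams.grab_frame(n); im=f["img"][:,:,::-1]
    print(n,cv2.projectPoints(P,np.array(f["rvec"]),np.array(f["tvec"]),np.array(f["K"]),None)[0].reshape(-1,2).round(1).tolist())
    hsv=cv2.cvtColor(np.ascontiguousarray(im),cv2.COLOR_BGR2HSV)
    if n!="wrist": im=im[120:320,200:460] if n=="top" else im[150:350,190:390]; im=cv2.resize(im,None,fx=3,fy=3,interpolation=cv2.INTER_CUBIC)
    cv2.imwrite(f"pics/{n}4.png",im)
```

```text
[ 561.28957341 -206.9367026   202.46701719]
wrist [[281.8, 213.6], [282.0, 204.1], [-87.7, 12.7]]
top [[397.7, 219.0], [395.3, 220.2], [353.2, 180.9]]
side [[291.9, 288.6], [291.8, 297.3], [308.7, 200.4]]
```

View pics/wrist4.png

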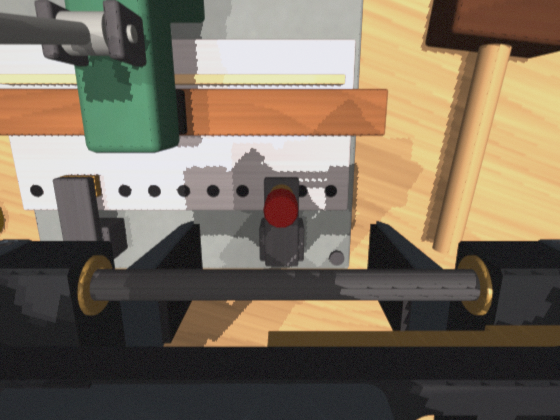

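View pics/side4.png

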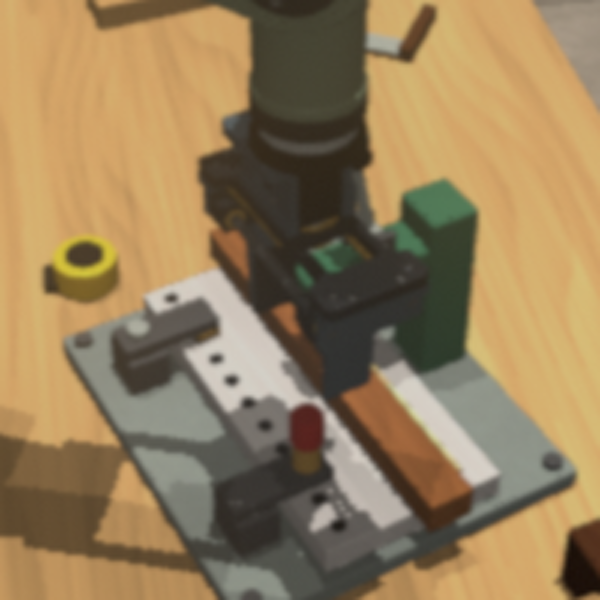

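View pics/top4.png

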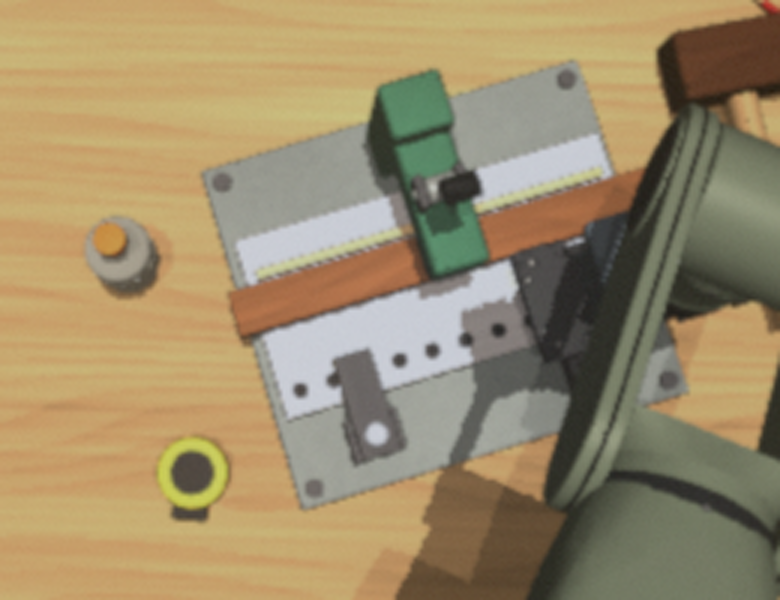

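The lever knob in the top view is at (353,182) against (353,181) predicted for 1.25 rad, so it is up. The red knob in the wrist view is about 2 mm off. I'll correct for that and descend.

Call:
arm_command(
  deltas=[
    [1,[1.3,2.4,-20],0],
    [1,[1.3,2.4,-50],0],
    [1,[1.3,2.4,-75],0],
    [1,[1.3,2.4,-95],0],
    [1,[1.3,2.4,-103],0],
    [1,[1.3,2.4,-103],0],
    [0,[1.3,2.4,-103],0],
    [0,[1.3,2.4,-103],0],
    [0,[1.3,2.4,-103],0],
    [0,[1.3,2.4,-103],0],
    [0,[1.3,2.4,-103],0],
    [0,[1.3,2.4,-103],0],
    [0,[1.3,2.4,-103],0],
    [0,[1.3,2.4,-103],0],
    [0,[1.3,2.4,-103],0],
    [0,[1.3,2.4,-103],0],
    [0,[1.3,2.4,-103],0],
    [0,[1.3,2.4,-103],0],
    [0,[1.3,2.4,-103],0],
  ],
  grip_force=40,
)

```text
time_s: 10.5
ee_pos: [561.8, -203.5, 98.9]
ee_rot: [-78.0, 89.9, 120.4]
force: [-1.2, 5.1, 2.8]
gripper_width: 25.8
```

Run:
```python
from workcell import env, cams
import cv2,numpy as np
ims=[]
for n in ["wrist","side"]:
    f=cams.grab_frame(n); im=f["img"][:,:,::-1]
    im=im[120:320,180:380] if n=="wrist" else im[200:350,240:390]
    ims.append(cv2.resize(im,(400,400),interpolation=cv2.INTER_CUBIC))
cv2.imwrite("pics/c5.png",np.hstack(ims))
```

```text
(no output)
```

View pics/c5.png

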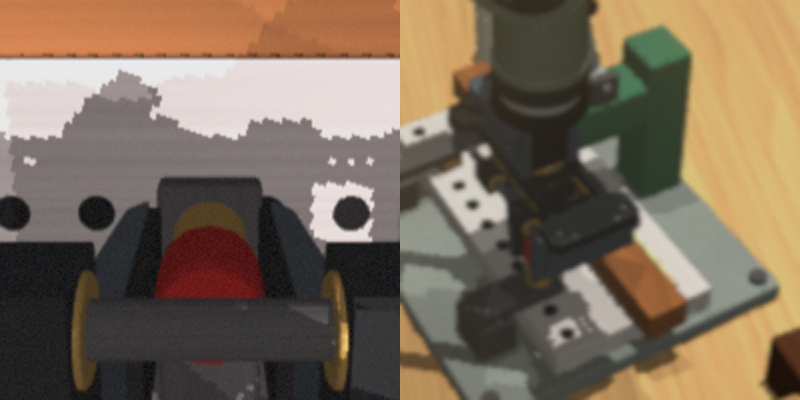

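The red knob is centred between the pads. Pulling up now.

Call:
arm_command(
  deltas=[
    [0,[0,0.5,3],0],
    [0,[0,0.5,6],0],
    [0,[0,0.5,9],0],
    [0,[0,0.5,12],0],
    [0,[0,0.5,15],0],
    [0,[0,0.5,17.5],0],
    [0,[0,0.5,17.5],0],
    [0,[0,0.5,17.5],0],
  ],
  grip_force=45,
)

```text
time_s: 11.4
ee_pos: [561.8, -203.5, 116.1]
ee_rot: [-53.6, 89.9, 144.8]
force: [1.6, 4.6, -11.4]
gripper_width: 26.0
```

Call:
arm_command(
  deltas=[
    [0,[0,0,1],0],
    [0,[0,0,2],0],
    [0,[0,0,2],0],
    [0,[0,0,2],0],
    [0,[0,0,2],0],
  ],
  grip_force=45,
)

```text
time_s: 11.9
ee_pos: [561.7, -203.4, 117.0]
ee_rot: [-48.2, 89.9, 150.2]
force: [3.4, 4.3, -16.4]
gripper_width: 25.5
```

Run:
```python
from workcell import env, cams
import cv2,numpy as np
s=env.state();print(s["ee_pos"],s["force"],s["gripper_width"])
ims=[]
for n in ["wrist","side","top"]:
    f=cams.grab_frame(n); im=f["img"][:,:,::-1]
    im=im[120:320,180:380] if n=="wrist" else im[200:350,240:390] if n=="side" else im[130:260,280:410]
    ims.append(cv2.resize(im,(266,266),interpolation=cv2.INTER_CUBIC))
cv2.imwrite("pics/c6.png",np.hstack(ims))
print(env.state()["force"],env.state()["ee_pos"])
```

```text
[ 561.72688683 -203.442568    117.03051061] [  3.41892671   4.26223971 -16.35369633] 25.518014745825898
[  3.25612012   4.40426471 -16.31442607] [ 561.7415457  -203.46749997  117.02079665]
```

View pics/c6.png

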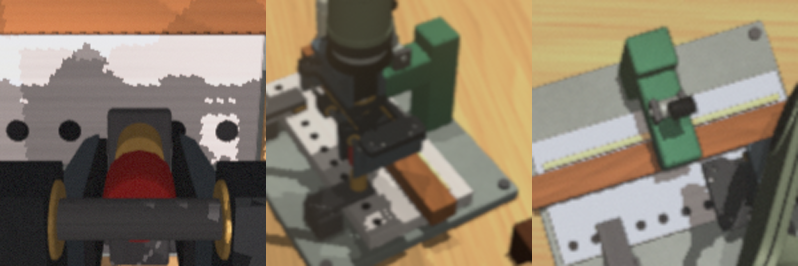

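The plunger rose 18 mm. The force then climbed to 16 N with little further motion, so it is against the end stop. The lever is still upright and the rail hasn't moved. Handing in.

Run:
```python
from workcell import env
print(env.job_done()); s=env.state(); print(s["time_s"],s["ee_pos"],s["force"],s["gripper_width"])
```

```text
the job is handed in; nothing more can be done
None
the job is handed in; nothing more can be done
```

I swung the hold-down lever fully up and left it there. I then gripped the red plunger knob, pulled it straight up to its end stop, and handed the job in at about 12 s while still holding it.

- **Lever:** after release, the knob in the top view was at about (353, 182), against (353, 181) predicted for 1.25 rad. It was still up in the last picture.
- **Plunger:** the tool rose 18.1 mm, from 98.9 to 117.0 mm. The downward force rose from about 11 N to 16 N over the last millimetre, which fits the end stop. The grip was set to 45 N.
- **Rail and bystanders:** the rail showed no visible shift in the last pictures. The bottle, mallet and tape looked undisturbed when I viewed them before the pull. I judged all of this by eye and did not measure it.
- **What was off:** finger opening on the 27 mm knob read 25.5–26 mm, a little small, but the pictures showed the knob between the pads. A sideways force of about 4–5 N remained from centring that was about 1 mm off.

The state could not be read after hand-in, so I have no reading from the final second.

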